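# Measure the toy tote against the scale's stops, then hold it up level

## Task

The wooden tote of toys stands askew on the counter's weigh-and-measure scale: slide it into the corner of the two steel stops until its end and its long side both lie flush along them, and keep it resting still there for about a second so that it is measured. Then lift it by its bar straight up, about 15 cm clear of the plate so that the scale can zero, and keep holding it there level and still with all three toys in it, leaving the other things on the counter where they are; the job finishes while you are holding it, so do not put it down or let go.

Things in the scene. Friction and masses are not known exactly. Their poses are not given: they have to be found in the camera images.
- tote_bar (a point): Centre of the carrying bar of the open wooden tote, 105 mm above the tote's underside. Tote: 180 mm long (x), 110 mm wide (y), same either way round; plain upright outer walls 45 mm high. Bar along x, 18 mm wide (y), 24 mm high, 160 mm free length between end posts that are 44 mm wide and rise to 120 mm. About 0.5 kg with toys; slides on the plate with moderate friction. z is up.
- stop_corner (a point): On the top of the scale's plate (20 mm above the counter), where the inner faces of its two fixed steel stops meet. The stops are 14 mm thick and 35 mm high: one along the plate's far (+x) edge runs from here 280 mm along -y, one along its left (+y) edge runs 300 mm along -x. Axes are the plate's, z up; free plate 320 mm towards -x, 280 mm towards -y. Low read-out box (50 mm) beyond the far stop.
- car_a_mid (a point): Centre of a small toy car (66 x 30 x 25 mm, about 60 g), loose in the tote. z is up when upright.
- car_b_mid (a point): Centre of another such toy car, loose in the tote.
- barrel_mid (a point): Centre of a small toy barrel (40 mm wide, 42 mm high, about 40 g), loose in the tote.
- carton_a: Bystander: window carton with a toy car, 90 x 180 x 90 mm, standing on the counter. Origin at the centre of its underside; leave it where it is.
- carton_b: Bystander: smaller window carton, 80 x 150 x 70 mm, on the counter. Origin at the centre of its underside; leave it where it is.
- big_barrel: Bystander: toy barrel, 60 mm wide, 65 mm high, standing on the counter right of the scale's plate. Origin at the centre of its underside; leave it where it is.
- engine: Bystander: wooden toy steam engine, 110 x 50 x 80 mm, on the counter. Origin at the centre of its underside; leave it where it is.
- label_gun: Bystander: pricing gun lying on its side, about 150 x 130 x 40 mm, on the counter. Origin at the centre of its underside; leave it where it is.
- mug: Bystander: white mug, 80 mm wide, 90 mm high, on the counter beyond the scale, to the right. Origin at the centre of its underside; leave it where it is.
- tape_roll: Bystander: flat roll of tape, 100 mm wide, 24 mm high, on the counter beside the scale's right edge. Origin at the centre of its underside; leave it where it is.

How it is judged:
By the outcome, as a careful person would: the job done as asked, in the order asked, and still so for the second after the job is handed in, while the arm keeps its last pose, push and grip.
It also fails if it takes over 58 s, if anything falls off the work surface, if the arm or the gripper's body presses on something with over 40 N, if the wrist force passes 120 N, or if a joint passes its speed limit or range.

## Robot

A 6-joint arm with a two-finger parallel gripper is mounted at the origin on the work surface. World frame = base frame: x ahead of the robot, y to its left, z up, the work surface at z = 0. Lengths are in m, angles in degrees, forces in N, time in s.
With the tool pointing down it reaches from about 0.375 to 0.9 m from the base axis. Payload 3.1 kg.
Tool frame: the origin (TCP) lies on the centre line of the jaws, within the pads' length; the fingertips stand 25 mm ahead of it and the grasp point (between the pads) lies 6 mm ahead of it; z points along the fingers, y is the line along which they close (so a half turn about z gives the same grasp; the last joint's range is limited). The gripper opens to 87 mm and grips with 3 to 60 N. Pads are 19 mm wide; open, the fingers measure 117 mm over their backs; the gripper's body (75 mm by 190 mm) begins 51 mm behind the grasp point.
Start: joints at [63.34, 30.224, 82.088, -0, 67.689, -10.227], TCP at [0.177, 0.599, 0.248] pointing down, gripper open.
Joint ranges: [-176.69, 176.69], [-43.24, 126.21], [12.49, 139.97], [-82, 262], [0, 151.66], [-163.58, 163.58]. Speed limits (degrees/s): [159.86, 159.86, 180, 180, 180, 180].

## Interface

Orientations are given as a 3x3 rotation matrix whose columns are the frame's x, y, z axes.
In Python, from rig import * gives the robot as it stands.
- The arm moves only by the tool step_arm, never from a script. Its argument "steps" is a list of rows, each a list of 7 numbers: the shift along the tool's x, y, z normalised to -1 to 1, where 1 is 0.3 m, then the turn, a rotation vector about the tool's x, y, z normalised to -1 to 1, where 1 is 45 degrees, then the gripper's target within -1 to 1 (shut at 1, half-way at 0, fully open at -1). A call has 1 to 8 rows; each row is the pose to reach, as a shift and turn from the pose commanded when the call began, along the tool's axes at that moment; what a row does not reach only later rows make up. A row lasts 1/12 s, in which the tool goes at most 41.7 mm and 7.16 degrees, less where a joint would pass 70% of its speed; a pose out of reach is approached as far as the arm can. A call with a number of a shift or a turn outside -1 to 1 is refused whole. A call with a gripper value outside its range is refused whole. The fingers move at their own pace and stop on an object; the grip force is fixed at half the most. Time passes only in rows, so rows that repeat a pose let the fingers close. It gives the time, the measured TCP pose, the force, the opening and the grip force at its end, in the units of the state.
- read_state(): the state, without advancing time (a new reading comes with each control period).
- capture(name): name is "scene" or "top"; returns a dict with "image" (480x640x3 uint8, red, green, blue), "vertical_fov" (degrees; the focal length in pixels is half the picture's height over the tangent of half this angle, whatever the lens; pixels are square), "cx", "cy" (the principal point, pixels), "world_from_camera" (4x4, takes a point from camera to world coordinates). Camera axes: x right, y down, z forward; pixel columns grow to the right and rows downward; lengths in m; the calibration is good to about 2 mm. A picture is of the moment at which its call begins. There is no depth.
- hand_in(): hands the job in; it is judged then, once.
The state is a dict: "time_s": time; "joint_positions": joint angles; "qvel": joint speeds; "tau": joint torques, N m; "position": TCP position; "tcp_rot": TCP orientation; "force": force on the tool from outside, world axes, zero at the start; "moment": the same for the moment, N m; "opening": opening from 0.0 (shut) to 1.0 (fully open); "grasp_force": force on a finger pad.
Only numpy, scipy, OpenCV 4.12 (cv2) and the standard library are available. Lean on these libraries where they do the work, as an engineer would, in place of code of your own. Each camera call takes 0.05 s, during which the arm holds its last target. There are 200 camera calls.

## Working session

There is one attempt and no reset: what is moved stays moved. The work goes in short steps, Python scripts to look and compute and a tool call to move; the robot and the scene stay as the last step left them, time stands still between calls to the robot, and variables do not carry over. Pictures are saved under pics/ and viewed, at most 10 in all, crops included, and the job is handed in when it is done.

Besides the shell and the picture viewer there is one more tool, called after ">>>" by a JSON object that holds its "op" and its "data". step_arm: Moves the arm, as the interface text tells. Scaled input: -1 to 1 covers 0.3 m each way for a shift and 45 degrees each way for a turn. Its arguments: {"type":"object","properties":{"steps":{"type":"array"}},"required":["steps"]}

```bash
mkdir -p pics; ls
python3 - <<'E'
from rig import *
import cv2,numpy as np
s=read_state(); print({k:(np.round(v,3).tolist()) for k,v in s.items()})
for n in("scene","top"):
    c=capture(n); cv2.imwrite(f"pics/{n}0.png",c["image"][:,:,::-1]); print(n,c["vertical_fov"],c["cx"],c["cy"],np.round(c["world_from_camera"],4).tolist(), c.keys())
    np.savez(f"{n}0.npz",**c)
E
```

```text
pics
{'time_s': 0.0, 'joint_positions': [63.341, 30.28, 82.157, -0.001, 67.688, -10.229], 'qvel': [0.057, 0.008, 0.037, 0.069, -0.057, -0.006], 'tau': [0.0, -44.005, -17.659, 0.063, 0.058, -0.0], 'position': [0.176, 0.599, 0.247], 'tcp_rot': [[-0.959, 0.283, -0.001], [0.283, 0.959, -0.002], [0.0, -0.002, -1.0]], 'force': [0.238, 0.213, -0.678], 'moment': [-0.034, -0.018, -0.0], 'grasp_force': 0.0, 'opening': 0.997}
scene 54.84573509838521 331.7099662531448 239.3880898087706 [[-0.5115, 0.6016, -0.6135, 1.1648], [0.8593, 0.3638, -0.3596, 0.3446], [0.0068, -0.7111, -0.703, 0.8646], [0.0, 0.0, 0.0, 1.0]] dict_keys(['image', 'vertical_fov', 'cx', 'cy', 'world_from_camera'])
top 57.82846760176506 315.2611515575963 237.9281622948122 [[0.0031, -0.9903, 0.1393, 0.3447], [-1.0, -0.0019, 0.0088, -0.0331], [-0.0085, -0.1393, -0.9902, 1.3886], [0.0, 0.0, 0.0, 1.0]] dict_keys(['image', 'vertical_fov', 'cx', 'cy', 'world_from_camera'])
```

View pics/scene0.png

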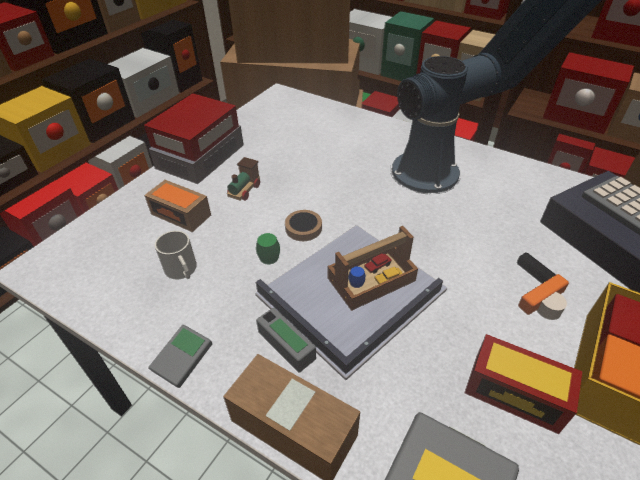

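View pics/top0.png

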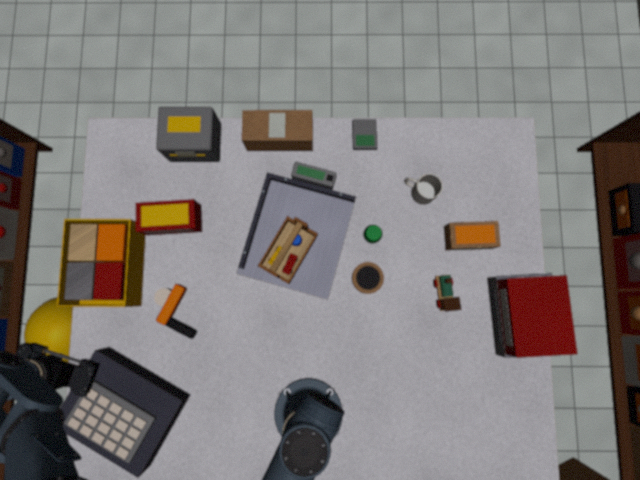

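The top view shows the scale plate at about (238–355, 173–298), with its stop corner near (268,177). The tote is centred near (289,250). In the scene view the plate corner is near (347,365) and the tote bar runs from (340,262) to (405,240). I'll enlarge both.

Run:
```python
import cv2
a=cv2.imread("pics/top0.png")[165:305,230:385]; b=cv2.imread("pics/scene0.png")[215:385,240:455]
cv2.imwrite("pics/topc.png",cv2.resize(a,None,fx=4,fy=4,interpolation=cv2.INTER_CUBIC))
cv2.imwrite("pics/scenec.png",cv2.resize(b,None,fx=3.5,fy=3.5,interpolation=cv2.INTER_CUBIC))
```

```text
(no output)
```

View pics/topc.png

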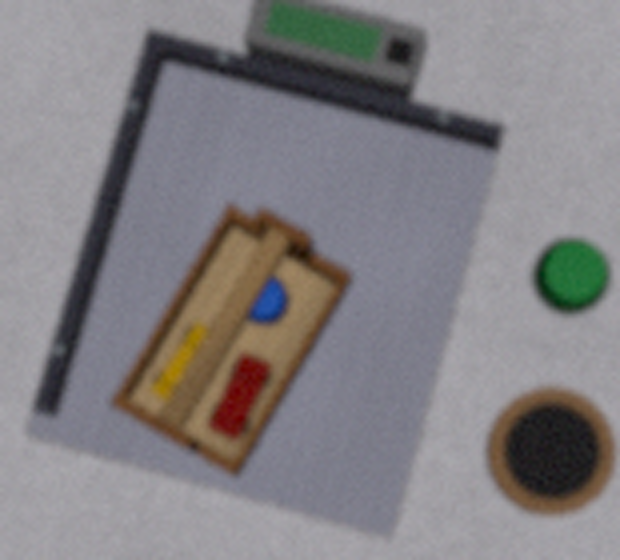

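View pics/scenec.png

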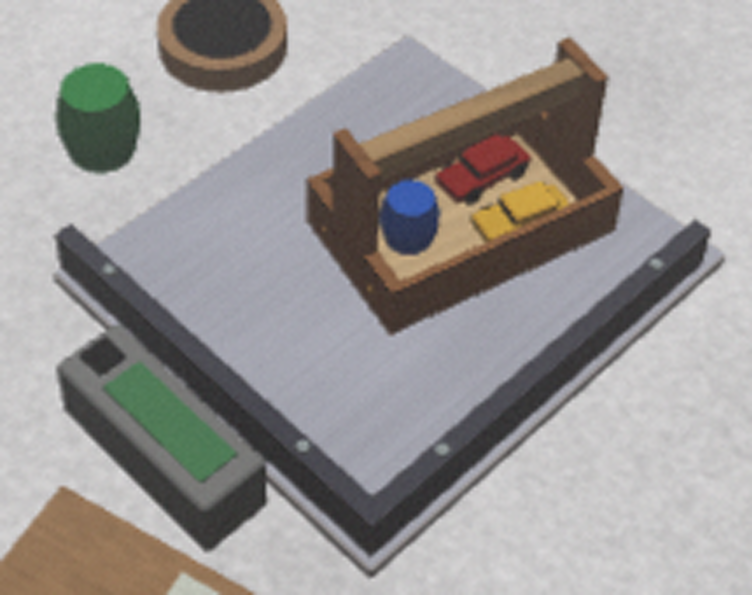

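The crops show these positions:
- **Tote rim corners, top crop:** about (232,210), (350,275), (238,470) and (118,403).
- **Stop inner corner:** (162,68) in the top crop and (373,493) in the scene crop.
- **Bar:** from (278,240) to (175,420) in the top crop.

The tote is about 12° clockwise of the plate. Next I'll measure it from masks and rays.

```bash
cat > h.py <<'E'
import numpy as np, cv2
class Cam:
    def __init__(s,c):
        s.f=240/np.tan(np.radians(float(c["vertical_fov"])/2)); s.c=np.array([float(c["cx"]),float(c["cy"])]); s.T=np.array(c["world_from_camera"])
    def ray(s,p):
        d=s.T[:3,:3]@np.array([*((np.array(p)-s.c)/s.f),1]); return s.T[:3,3],d/np.linalg.norm(d)
    def at(s,p,z):
        o,d=s.ray(p); return o+d*(z-o[2])/d[2]
def tri(c1,p1,c2,p2):
    o1,d1=c1.ray(p1); o2,d2=c2.ray(p2)
    t=np.linalg.lstsq(np.c_[d1,-d2],o2-o1,rcond=None)[0]
    a,b=o1+t[0]*d1,o2+t[1]*d2; return (a+b)/2,np.linalg.norm(a-b)
T=lambda p:((p[0]+.5)/4-.5+230,(p[1]+.5)/4-.5+165)
S=lambda p:((p[0]+.5)/3.5-.5+240,(p[1]+.5)/3.5-.5+215)
E
python3 - <<'E'
from h import *
np.set_printoptions(precision=4,suppress=True)
t=Cam(np.load("top0.npz")); s=Cam(np.load("scene0.npz"))
P={ # top crop, scene crop
"rimFL":((232,208),(391,289)),"rimNL":((117,403),(621,187)),"rimFR":((351,274),(308,180)),
"barF":((279,236),(362,150)),"barN":((175,421),(580,70)),
"stopOutTop":((150,33),(374,524)),"stopInTop":((162,66),(373,494)),
"farEndInTop":((498,148),(76,230)),"leftEndInTop":((55,411),(692,224)),
"plateNR":((392,535),(408,37))}
for k,(a,b) in P.items(): print(k,*tri(t,T(a),s,S(b)))
print("nearR rim",t.at(T((238,472)),.065))
for k in("stopInTop","farEndInTop","leftEndInTop"):print(k,t.at(T(P[k][0]),.055),s.at(S(P[k][1]),.055))
E
```

```text
rimFL [0.5979 0.0641 0.0636] 0.001054990661530793
rimNL [0.4456 0.1519 0.064 ] 0.0025496551876232646
rimFR [ 0.5462 -0.028   0.0632] 0.00045012922123951094
barF [0.5637 0.0231 0.1365] 0.003430116326842097
barN [0.4266 0.1023 0.1316] 0.007164446026242258
stopOutTop [0.7408 0.1323 0.0527] 0.00022019430706676532
stopInTop [0.7178 0.1216 0.042 ] 0.004221858036536049
farEndInTop [ 0.6497 -0.1439  0.0459] 0.0009254751752853685
leftEndInTop [0.4402 0.2017 0.0511] 0.003174286133365916
plateNR [ 0.3467 -0.0597  0.0192] 0.0009587868116836505
nearR rim [0.3938 0.0575 0.065 ]
stopInTop [0.7133 0.122  0.055 ] [0.7258 0.1232 0.055 ]
farEndInTop [ 0.6474 -0.1427  0.055 ] [ 0.6556 -0.1389  0.055 ]
leftEndInTop [0.4404 0.1995 0.055 ] [0.4429 0.2038 0.055 ]
```

Measured results:
- **Tote:** centre about (0.496, 0.062), yaw about −29.7°, bar top at z ≈ 0.134–0.137.
- **Plate:** yaw about −15.3°, inner corner about (0.724, 0.1225).

Moving over the bar now.

>>> {"op": "step_arm", "data": {"steps": [[-0.77,-0.71,0,0,0,0.295,-1],[-0.77,-0.71,0,0,0,0.295,-1],[-0.77,-0.71,0,0,0,0.295,-1],[-0.77,-0.71,0,0,0,0.295,-1],[-0.77,-0.71,0,0,0,0.295,-1],[-0.77,-0.71,0,0,0,0.295,-1],[-0.77,-0.71,0,0,0,0.295,-1],[-0.77,-0.71,0,0,0,0.295,-1]]}}

```text
time_s: 0.77
position: [0.3392, 0.3265, 0.2473]
tcp_rot: [[-0.868, 0.497, -0.0], [0.497, 0.868, -0.002], [-0.001, -0.002, -1.0]]
force: [0.5, 0.8, 0.3]
opening: 1.0
grasp_force: 0.0
```

```bash
cat > go.py <<'E'
from rig import *
import numpy as np, sys
def show(x=None,y=None,z=None,yaw=None):
    s=read_state(); R=np.array(s["tcp_rot"]); p=np.array(s["position"]); np.set_printoptions(precision=4,suppress=True)
    w=np.degrees(np.arctan2(R[0,1],R[1,1])) # yaw of closing line: -angle from +y
    print(f"t {s['time_s']:.2f} p {p} toteyaw {-w:.2f} F {np.array(s['force'])} open {s['opening']:.3f} grip {s['grasp_force']:.1f} tilt {R[:2,2]}")
    if x is not None:
        d=R.T@(np.array([x,y,z])-p); print("shift/0.3",d/.3,"turnz/45",-(yaw+w)/45)
if __name__=="__main__": show(*map(float,sys.argv[1:]))
E
python3 go.py 0.4955 0.0622 0.18 -29.7
```

```text
t 0.77 p [0.3392 0.3265 0.2473] toteyaw -29.82 F [0.5452 0.8109 0.2717] open 1.000 grip 0.0 tilt [-0.0002 -0.0018]
shift/0.3 [-0.8899 -0.5049  0.2258] turnz/45 -0.002679582736294606
```

>>> {"op": "step_arm", "data": {"steps": [[-0.89,-0.505,0.0,0,0,0,-1],[-0.89,-0.505,0,0,0,0,-1],[-0.89,-0.505,0,0,0,0,-1],[-0.89,-0.505,0,0,0,0,-1],[-0.89,-0.505,0,0,0,0,-1],[-0.89,-0.505,0,0,0,0,-1],[-0.89,-0.505,0,0,0,0,-1],[-0.89,-0.505,0,0,0,0,-1]]}}

```text
time_s: 1.43
position: [0.4982, 0.0613, 0.2476]
tcp_rot: [[-0.867, 0.499, 0.003], [0.499, 0.867, -0.002], [-0.004, -0.0, -1.0]]
force: [0.7, 0.7, 0.2]
opening: 1.001
grasp_force: 0.0
```

>>> {"op": "step_arm", "data": {"steps": [[0,0,0.1,0,0,0,-1],[0,0,0.1,0,0,0,-1]]}}

```text
time_s: 1.6
position: [0.4929, 0.0646, 0.2141]
tcp_rot: [[-0.867, 0.498, -0.008], [0.498, 0.867, 0.001], [0.007, -0.003, -1.0]]
force: [-1.0, 0.9, -1.3]
opening: 1.002
grasp_force: 0.0
```

```bash
python3 go.py 0.4955 0.0622 0.132 -29.7
```

```text
t 1.60 p [0.4929 0.0646 0.2141] toteyaw -29.89 F [-1.0289  0.9045 -1.2751] open 1.002 grip 0.0 tilt [-0.0078  0.0008]
shift/0.3 [-0.0135 -0.0017  0.2737] turnz/45 -0.004148373594577019
```

>>> {"op": "step_arm", "data": {"steps": [[0,0,0.1,0,0,0,-1],[0,0,0.2,0,0,0,-1],[0,0,0.25,0,0,0,-1],[0,0,0.285,0,0,0,-1],[0,0,0.285,0,0,0,-1],[0,0,0.285,0,0,0,-1]]}}

```text
time_s: 2.1
position: [0.4941, 0.0666, 0.132]
tcp_rot: [[-0.869, 0.495, -0.002], [0.495, 0.869, 0.0], [0.002, -0.001, -1.0]]
force: [-0.7, 0.3, 0.3]
opening: 0.996
grasp_force: 0.0
```

```bash
python3 go.py 0.4955 0.0622 0.132 -29.7
python3 - <<'E'
from rig import *
import cv2
a=capture("top")["image"][:,:,::-1][165:305,230:385]; b=capture("scene")["image"][:,:,::-1][170:340,290:450]
f=lambda i:cv2.resize(i,(400,400*i.shape[0]//i.shape[1]),interpolation=cv2.INTER_CUBIC)
a,b=f(a),f(b); h=min(len(a),len(b)); cv2.imwrite("pics/g1.png",cv2.hconcat([a[:h],b[:h]]))
E
```

```text
t 2.10 p [0.4941 0.0666 0.132 ] toteyaw -29.65 F [-0.6664  0.3329  0.2974] open 0.996 grip 0.0 tilt [-0.0021  0.0003]
shift/0.3 [-0.0112 -0.0104  0.    ] turnz/45 0.0012090855192515922
```

View pics/g1.png

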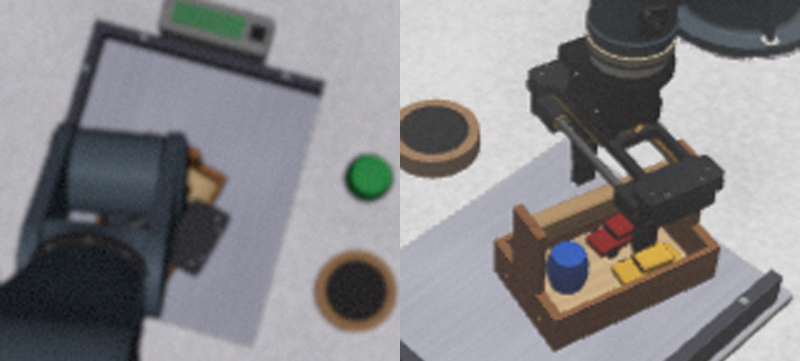

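In this view the fingers straddle the bar, one at about (645,235) and the other at (580,165), near mid-length. I'll correct by 3 mm and close.

>>> {"op": "step_arm", "data": {"steps": [[-0.01,-0.01,0,0,0,0,-1],[-0.01,-0.01,0,0,0,0,0.7],[-0.01,-0.01,0,0,0,0,1],[-0.01,-0.01,0,0,0,0,1],[-0.01,-0.01,0,0,0,0,1],[-0.01,-0.01,0,0,0,0,1],[-0.01,-0.01,0,0,0,0,1],[-0.01,-0.01,0,0,0,0,1]]}}

```text
time_s: 2.87
position: [0.4959, 0.0618, 0.132]
tcp_rot: [[-0.869, 0.496, -0.0], [0.496, 0.869, 0.0], [0.0, -0.0, -1.0]]
force: [-0.2, -0.4, 0.5]
opening: 0.554
grasp_force: 0.0
```

```bash
python3 go.py 0.4955 0.0622 0.132 -29.7
```

```text
t 2.87 p [0.4959 0.0618 0.132 ] toteyaw -29.70 F [-0.2021 -0.4031  0.5201] open 0.554 grip 0.0 tilt [-0.0002  0.    ]
shift/0.3 [0.0019 0.0003 0.0001] turnz/45 -0.00010077640643394325
```

>>> {"op": "step_arm", "data": {"steps": [[0,0,0,0,0,0,1],[0,0,0,0,0,0,1],[0,0,0,0,0,0,1],[0,0,0,0,0,0,1],[0,0,0,0,0,0,1],[0,0,0,0,0,0,1],[0,0,0,0,0,0,1]]}}

```text
time_s: 3.45
position: [0.4961, 0.0619, 0.1319]
tcp_rot: [[-0.869, 0.496, 0.0], [0.496, 0.869, 0.0], [-0.0, 0.0, -1.0]]
force: [1.0, 0.7, -1.8]
opening: 0.2
grasp_force: 30.0
```

```bash
python3 go.py 0.614 0.089 0.132 -15.3
```

```text
t 3.45 p [0.4961 0.0619 0.1319] toteyaw -29.71 F [ 1.0029  0.652  -1.7968] open 0.200 grip 30.0 tilt [0.0002 0.0001]
shift/0.3 [-0.2964  0.2732 -0.0001] turnz/45 -0.32027017688801757
```

Grip confirmed on an 18 mm bar at 30 N. Sliding gently while turning parallel to the plate.

>>> {"op": "step_arm", "data": {"steps": [[-0.01,0.01,0,0,0,-0.04,1],[-0.03,0.025,0,0,0,-0.08,1],[-0.05,0.04,0,0,0,-0.12,1],[-0.07,0.06,0,0,0,-0.16,1],[-0.09,0.08,0,0,0,-0.2,1],[-0.11,0.095,0,0,0,-0.24,1],[-0.13,0.115,0,0,0,-0.28,1],[-0.15,0.13,0,0,0,-0.32,1]]}}

```text
time_s: 4.12
position: [0.5525, 0.0732, 0.1316]
tcp_rot: [[-0.965, 0.262, -0.005], [0.262, 0.965, -0.001], [0.005, -0.002, -1.0]]
force: [-3.3, -1.7, 0.4]
opening: 0.205
grasp_force: 30.0
```

```bash
python3 go.py 0.610 0.086 0.132 -15.3
```

```text
t 4.12 p [0.5525 0.0732 0.1316] toteyaw -15.20 F [-3.3183 -1.6731  0.3958] open 0.205 grip 30.0 tilt [-0.0053 -0.0007]
shift/0.3 [-0.1738  0.0914 -0.0024] turnz/45 0.0021765092291394536
```

>>> {"op": "step_arm", "data": {"steps": [[-0.025,0.01,0,0,0,0,1],[-0.05,0.025,0,0,0,0,1],[-0.08,0.04,0,0,0,0,1],[-0.11,0.06,0,0,0,0,1],[-0.135,0.075,0,0,0,0,1],[-0.16,0.085,0,0,0,0,1],[-0.17,0.09,0,0,0,0,1],[-0.17,0.09,0,0,0,0,1]]}}

```text
time_s: 4.78
position: [0.6123, 0.0861, 0.1319]
tcp_rot: [[-0.965, 0.264, 0.002], [0.264, 0.965, 0.0], [-0.002, 0.001, -1.0]]
force: [1.6, 0.3, -1.6]
opening: 0.204
grasp_force: 30.0
```

```bash
python3 go.py 0.6223 0.0932 0.132 -15.3;  python3 - <<'E'
from rig import *
import cv2,numpy as np
a=capture("top")["image"][:,:,::-1][165:305,230:385]; c=capture("scene"); np.savez("scene1.npz",**c); b=c["image"][:,:,::-1][215:385,240:455]
cv2.imwrite("pics/s1.png",cv2.resize(b,None,fx=3.5,fy=3.5,interpolation=cv2.INTER_CUBIC))
E
```

```text
t 4.78 p [0.6123 0.0861 0.1319] toteyaw -15.31 F [ 1.6347  0.292  -1.6406] open 0.204 grip 30.0 tilt [0.0024 0.0001]
shift/0.3 [-0.0258  0.0318 -0.0002] turnz/45 -0.00012305001529928146
```

View pics/s1.png

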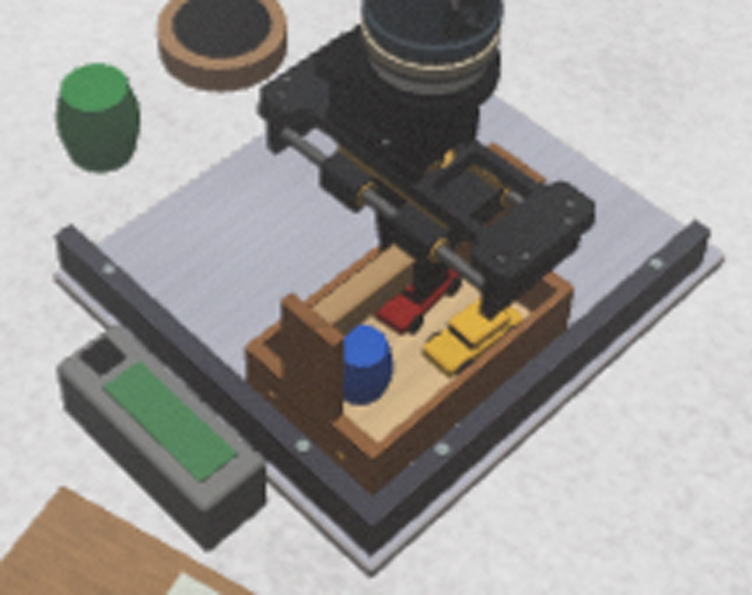

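The tote is now parallel and about 1 cm short of each stop. Its near rim corner is at (378,457) and the stops' inner top corner at (373,494). Checking the remaining angle and gaps.

Run:
```python
from h import *
s=Cam(np.load("scene0.npz")); g=lambda p,z:s.at(S(p),z)[:2]
ang=lambda v:np.degrees(np.arctan2(v[1],v[0]))
c=g((373,494),.055);l=g((692,224),.055);f=g((76,230),.055)
C=g((378,457),.0645);L=g((572,288),.0645);F=g((247,352),.0645)
print("stops",ang(c-l),ang(f-c)+90,c); print("tote",ang(C-L),ang(F-C)+90,C,np.linalg.norm(C-L),np.linalg.norm(F-C))
# edge fit of stop inner top edge by gradient: sample rows
im=cv2.cvtColor(np.load("scene1.npz")["image"],cv2.COLOR_RGB2GRAY)
hs=cv2.cvtColor(np.load("scene0.npz")["image"],cv2.COLOR_RGB2GRAY).astype(float)
def edge(p,q,z,img):
    p,q=np.array(S(p)),np.array(S(q)); n=np.array([-(q-p)[1],(q-p)[0]]);n/=np.linalg.norm(n); pts=[]
    for t in np.linspace(.08,.92,60):
        o=np.linspace(-4,4,81); xy=(p+t*(q-p))[None]+o[:,None]*n
        v=cv2.remap(cv2.GaussianBlur(img,(0,0),.8),xy[:,0].astype(np.float32)[None],xy[:,1].astype(np.float32)[None],cv2.INTER_LINEAR)[0]
        pts.append(xy[np.argmax(abs(np.gradient(v)))])
    vx,vy,x0,y0=cv2.fitLine(np.float32(pts),cv2.DIST_HUBER,0,.01,.01).ravel()
    A,B=s.at((x0-60*vx,y0-60*vy),z),s.at((x0+60*vx,y0+60*vy),z)
    return ang(B-A),A[:2],B[:2]
for nm,a,b in(("left",(373,494),(692,224)),("far",(373,494),(76,230))): print(nm,edge(a,b,.055,hs))
```

```text
stops -15.903044317116633 -14.986698805646242 [0.72575404 0.12320605]
tote -14.637107842590082 -12.54563496956196 [0.708577   0.11645742] 0.17459263090419355 0.10608164591635579
left (np.float64(164.54685240774586), array([0.71462284, 0.12680475]), array([0.42496908, 0.20687783]))
far (np.float64(74.54392481352359), array([ 0.64906345, -0.15797556]), array([0.72641025, 0.12176057]))
```

Both stop lines fit at −15.45°, leaving about 11.5 mm to the left stop and about 10.4 mm to the far stop. I'll approach the left stop (+y) first, by force.

>>> {"op": "step_arm", "data": {"steps": [[0,0.007,0,0,0,0.003,1],[0,0.014,0,0,0,0.003,1],[0,0.02,0,0,0,0.003,1],[0,0.026,0,0,0,0.003,1],[0,0.031,0,0,0,0.003,1],[0,0.035,0,0,0,0.003,1],[0,0.038,0,0,0,0.003,1],[0,0.038,0,0,0,0.003,1]]}}

```text
time_s: 5.55
position: [0.6137, 0.0973, 0.132]
tcp_rot: [[-0.964, 0.266, -0.0], [0.266, 0.964, 0.0], [0.0, 0.0, -1.0]]
force: [0.2, -0.1, -2.5]
opening: 0.206
grasp_force: 30.0
```

```bash
python3 go.py 0.6254 0.0944 0.132 -15.45
```

```text
t 5.55 p [0.6137 0.0973 0.132 ] toteyaw -15.44 F [ 0.1719 -0.1046 -2.4531] open 0.206 grip 30.0 tilt [-0.0002  0.0004]
shift/0.3 [-0.0403  0.0009 -0.0001] turnz/45 0.00029055401569486603
```

>>> {"op": "step_arm", "data": {"steps": [[0,0.003,0,0,0,0,1],[0,0.006,0,0,0,0,1],[0,0.009,0,0,0,0,1],[0,0.009,0,0,0,0,1]]}}

```text
time_s: 5.88
position: [0.6141, 0.0987, 0.132]
tcp_rot: [[-0.964, 0.266, -0.001], [0.266, 0.964, -0.002], [0.001, -0.002, -1.0]]
force: [-1.1, -4.4, -2.8]
opening: 0.201
grasp_force: 30.0
```

```bash
python3 go.py 0.6254 0.0944 0.132 -15.45
```

```text
t 5.88 p [0.6141 0.0987 0.132 ] toteyaw -15.41 F [-1.0903 -4.3558 -2.816 ] open 0.201 grip 30.0 tilt [-0.0012 -0.0019]
shift/0.3 [-0.0401 -0.0037  0.0001] turnz/45 0.0008461465523627649
```

Contact with the left stop: −4.4 N, at the predicted place to about 1 mm. Now sliding along it to the far stop.

>>> {"op": "step_arm", "data": {"steps": [[-0.006,0,0,0,0,0,1],[-0.012,0,0,0,0,0,1],[-0.018,0,0,0,0,0,1],[-0.024,0,0,0,0,0,1],[-0.029,0,0,0,0,0,1],[-0.033,0,0,0,0,0,1],[-0.037,0,0,0,0,0,1],[-0.037,0,0,0,0,0,1]]}}

```text
time_s: 6.55
position: [0.6211, 0.0967, 0.1323]
tcp_rot: [[-0.964, 0.266, -0.01], [0.266, 0.964, 0.0], [0.009, -0.003, -1.0]]
force: [-8.6, -3.5, 3.6]
opening: 0.205
grasp_force: 30.0
```

```bash
python3 go.py 0.6254 0.0944 0.132 -15.45
```

```text
t 6.55 p [0.6211 0.0967 0.1323] toteyaw -15.43 F [-8.598  -3.5057  3.5554] open 0.205 grip 30.0 tilt [-0.0096  0.    ]
shift/0.3 [-0.0158 -0.0036  0.0008] turnz/45 0.00043882186064701204
```

Run:
```python
from rig import *
import cv2,numpy as np
c=capture("scene"); np.savez("scene2.npz",**c); b=c["image"][:,:,::-1][270:385,255:420]
cv2.imwrite("pics/s2.png",cv2.resize(b,None,fx=4.8,fy=4.8,interpolation=cv2.INTER_CUBIC))
```

```text
(no output)
```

View pics/s2.png

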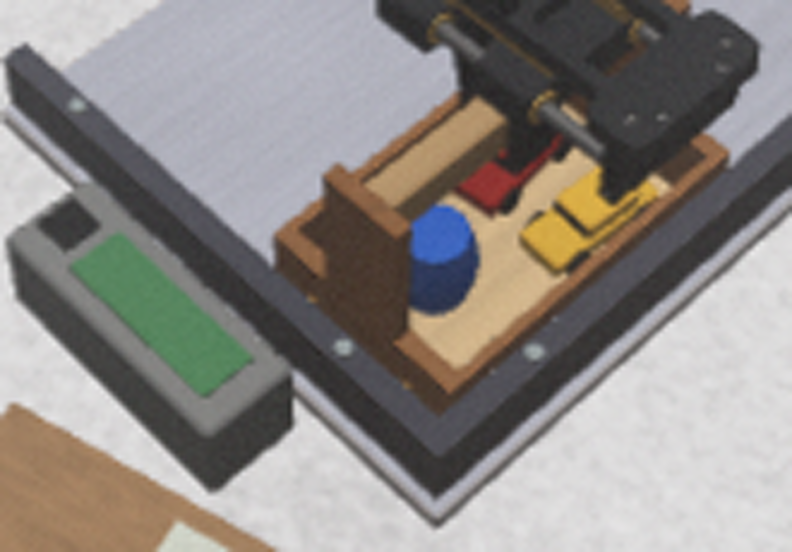

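The tote is in the corner: rim corner at about (443,392), a thin wall strip above both stops. The strip along the end looks a little wider at its right end, (275,243)–(280,272). I'll compute the gaps with edge fits.

```bash
cat >> h.py <<'E'
S2=lambda p:((p[0]+.5)/4.8-.5+255,(p[1]+.5)/4.8-.5+270)
ang=lambda v:np.degrees(np.arctan2(v[1],v[0]))
c,sn=np.cos(np.radians(-15.45)),np.sin(np.radians(-15.45)); X=np.array([c,sn]);Y=np.array([-sn,c]); K=np.array([.7268,.1234])
def plate(p): d=np.array(p)[:2]-K; return np.array([d@X,d@Y])*1000
E
python3 - <<'E'
from h import *
np.set_printoptions(precision=2,suppress=True)
s=Cam(np.load("scene2.npz"))
for n,p,z in(("rim corner",(443,393),.065),("rim end R",(275,243),.065),("rim side N",(728,157),.065),("post top near-L",(411,231),.14),("post top near-R",(335,167),.14),
 ("stop end line @R",(283,270),.055),("stop corner",(437,413),.055),("stop left",(792,117),.055)): print(n,plate(s.at(S2(p),z)))
im=cv2.GaussianBlur(np.load("scene2.npz")["image"].astype(np.float32),(0,0),.6)
# profiles of the rim/wall/stop across the end (outward +x) at several y
T=np.linalg.inv(s.T)
for yy in(-8,-15,-98,-104):
    row=[]
    for xx in range(-14,20,2):
        w=K+X*xx/1000+Y*yy/1000; q=T@np.array([*w,.065,1]); u=s.c+s.f*q[:2]/q[2]
        row.append(cv2.getRectSubPix(im,(1,1),tuple(map(float,u))).ravel().astype(int)) 
    print("y",yy,[f"{r[0]}/{r[2]}" for r in row])
E
```

```text
rim corner [-4.26 -2.27]
rim end R [  -4.12 -105.28]
rim side N [-183.62    0.48]
post top near-L [-12.6  -31.63]
post top near-R [-12.34 -75.41]
stop end line @R [ -1.71 -97.75]
stop corner [-0.36 -1.47]
stop left [-230.03    1.9 ]
y -8 ['150/78', '145/73', '145/72', '131/66', '102/56', '78/48', '72/46', '71/46', '72/49', '75/59', '78/77', '79/84', '79/85', '79/85', '79/85', '76/81', '67/68']
y -15 ['152/80', '145/73', '142/71', '127/65', '96/53', '79/48', '72/46', '74/47', '85/52', '97/65', '89/79', '79/84', '79/84', '80/85', '80/85', '77/81', '68/69']
y -98 ['130/67', '140/71', '137/70', '122/64', '93/54', '77/50', '76/52', '84/66', '103/96', '113/114', '98/103', '83/90', '81/88', '81/88', '80/86', '76/82', '68/70']
y -104 ['139/70', '142/73', '140/72', '125/68', '101/63', '101/83', '125/122', '160/167', '164/174', '135/144', '99/107', '81/89', '81/87', '81/87', '80/87', '76/82', '67/69']
```

The end still stands about 4–5 mm short of the far stop; plate shows in the gap. So the 8.6 N is friction, partly from the side pressure. I'll ease the side push and go on.

>>> {"op": "step_arm", "data": {"steps": [[0,-0.002,0,0,0,0,1],[-0.003,-0.002,0,0,0,0,1],[-0.006,-0.002,0,0,0,0,1],[-0.009,-0.002,0,0,0,0,1],[-0.012,-0.002,0,0,0,0,1],[-0.012,-0.002,0,0,0,0,1]]}}

```text
time_s: 7.1
position: [0.6256, 0.0954, 0.1322]
tcp_rot: [[-0.964, 0.266, -0.007], [0.266, 0.964, 0.001], [0.007, -0.001, -1.0]]
force: [-6.5, -1.6, 2.0]
opening: 0.205
grasp_force: 30.0
```

```bash
python3 go.py 0.6254 0.0944 0.132 -15.45
```

```text
t 7.10 p [0.6256 0.0954 0.1322] toteyaw -15.44 F [-6.4669 -1.6047  2.0328] open 0.205 grip 30.0 tilt [-0.0068  0.0005]
shift/0.3 [-0.0001 -0.0034  0.0006] turnz/45 0.0001620331653381552
```

>>> {"op": "step_arm", "data": {"steps": [[-0.003,0.002,0,0,0,0,1],[-0.006,0.002,0,0,0,0,1],[-0.009,0.002,0,0,0,0,1],[-0.009,0.002,0,0,0,0,1],[-0.009,0.002,0,0,0,0,1]]}}

```text
time_s: 7.52
position: [0.627, 0.0951, 0.1323]
tcp_rot: [[-0.964, 0.266, -0.01], [0.266, 0.964, 0.0], [0.01, -0.003, -1.0]]
force: [-9.7, -2.6, 4.7]
opening: 0.206
grasp_force: 30.0
```

```bash
python3 go.py 0.6254 0.0944 0.132 -15.45
cat > gap.py <<'E'
from rig import *
from h import *
import sys
np.set_printoptions(precision=2,suppress=True)
cc=capture("scene"); s=Cam(cc); np.savez("last.npz",**cc)
im=cv2.GaussianBlur(cc["image"].astype(np.float32),(0,0),.6)[:,:,0]; T=np.linalg.inv(s.T)
def pr(xx,yy,z): q=T@np.array([*(K+X*xx/1000+Y*yy/1000),z,1]); return s.c+s.f*q[:2]/q[2]
def edge(fixed,axis):  # strongest bright-rim -> dark-wall drop near 0, on the rim's plane
    o=np.arange(-9,5,.25); v=[]
    for t in o:
        u=pr(t,fixed,.065) if axis==0 else pr(fixed,t,.065); v.append(cv2.getRectSubPix(im,(1,1),tuple(map(float,u)))[0,0])
    return o[np.argmin(np.gradient(v))]
print("end edge x(mm) at y",[(y,edge(y,0)) for y in(-4,-8,-15,-20,-90,-95,-100,-105)])
print("side edge y(mm) at x",[(x,edge(x,1)) for x in(-8,-20,-40,-60,-80,-100,-120,-140,-160,-172)])
b=cc["image"][:,:,::-1][270:385,255:420]; cv2.imwrite(f"pics/{sys.argv[1]}.png",cv2.resize(b,None,fx=4.8,fy=4.8,interpolation=cv2.INTER_CUBIC))
E
python3 gap.py s3
```

```text
t 7.52 p [0.627  0.0951 0.1323] toteyaw -15.42 F [-9.7392 -2.6394  4.7069] open 0.206 grip 30.0 tilt [-0.01  0.  ]
shift/0.3 [ 0.0044 -0.0037  0.0011] turnz/45 0.0005685217896160882
end edge x(mm) at y [(-4, np.float64(-0.5)), (-8, np.float64(0.0)), (-15, np.float64(-0.75)), (-20, np.float64(-0.5)), (-90, np.float64(0.5)), (-95, np.float64(-0.5)), (-100, np.float64(0.0)), (-105, np.float64(4.5))]
side edge y(mm) at x [(-8, np.float64(-0.5)), (-20, np.float64(-0.5)), (-40, np.float64(-0.5)), (-60, np.float64(0.0)), (-80, np.float64(0.0)), (-100, np.float64(-1.0)), (-120, np.float64(-1.25)), (-140, np.float64(-1.5)), (-160, np.float64(-0.75)), (-172, np.float64(-0.75))]
```

>>> {"op": "step_arm", "data": {"steps": [[-0.003,0.003,0,0,0,0,1],[-0.006,0.006,0,0,0,0,1],[-0.006,0.006,0,0,0,0,1],[-0.006,0.006,0,0,0,0,1]]}}

```text
time_s: 7.9
position: [0.6272, 0.0952, 0.1323]
tcp_rot: [[-0.964, 0.265, -0.015], [0.265, 0.964, -0.002], [0.014, -0.006, -1.0]]
force: [-13.7, -5.4, 9.4]
opening: 0.204
grasp_force: 30.0
```

```bash
python3 go.py 0.6254 0.0944 0.132 -15.45; python3 gap.py s4
```

```text
t 7.90 p [0.6272 0.0952 0.1323] toteyaw -15.39 F [-13.6612  -5.3851   9.3896] open 0.204 grip 30.0 tilt [-0.0149 -0.0021]
shift/0.3 [ 0.0051 -0.0041  0.0012] turnz/45 0.0013066026630127285
end edge x(mm) at y [(-4, np.float64(-0.5)), (-8, np.float64(0.0)), (-15, np.float64(-0.5)), (-20, np.float64(-0.25)), (-90, np.float64(0.5)), (-95, np.float64(-0.5)), (-100, np.float64(0.0)), (-105, np.float64(-1.5))]
side edge y(mm) at x [(-8, np.float64(-0.5)), (-20, np.float64(-0.5)), (-40, np.float64(-0.5)), (-60, np.float64(0.0)), (-80, np.float64(0.0)), (-100, np.float64(-0.75)), (-120, np.float64(0.0)), (-140, np.float64(-1.5)), (-160, np.float64(-0.75)), (-172, np.float64(-0.75))]
```

Firm contact on both stops: another 1.8 mm of command gave only 0.2 mm of motion. Easing the push to near zero, then letting go so it rests freely.

>>> {"op": "step_arm", "data": {"steps": [[0.003,0,0,0,0,0,1],[0.006,-0.001,0,0,0,0,1],[0.009,-0.002,0,0,0,0,1],[0.012,-0.003,0,0,0,0,1],[0.012,-0.003,0,0,0,0,1],[0.012,-0.003,0,0,0,0,1]]}}

```text
time_s: 8.45
position: [0.627, 0.0951, 0.1322]
tcp_rot: [[-0.964, 0.266, -0.007], [0.266, 0.964, -0.002], [0.006, -0.004, -1.0]]
force: [-6.3, -5.7, 1.9]
opening: 0.208
grasp_force: 30.0
```

```bash
python3 go.py 0.6254 0.0944 0.132 -15.45
```

```text
t 8.45 p [0.627  0.0951 0.1322] toteyaw -15.42 F [-6.2605 -5.6694  1.8969] open 0.208 grip 30.0 tilt [-0.0067 -0.0019]
shift/0.3 [ 0.0045 -0.0038  0.0006] turnz/45 0.0005912702708908313
```

>>> {"op": "step_arm", "data": {"steps": [[0.003,-0.002,0,0,0,0,1],[0.006,-0.004,0,0,0,0,1],[0.006,-0.005,0,0,0,0,1],[0.006,-0.005,0,0,0,0,1]]}}

```text
time_s: 8.78
position: [0.6268, 0.0951, 0.1319]
tcp_rot: [[-0.964, 0.266, -0.002], [0.266, 0.964, -0.0], [0.002, -0.001, -1.0]]
force: [-3.5, -2.5, -1.7]
opening: 0.203
grasp_force: 30.0
```

```bash
python3 go.py 0.6254 0.0944 0.132 -15.45
```

```text
t 8.78 p [0.6268 0.0951 0.1319] toteyaw -15.44 F [-3.4562 -2.4524 -1.6645] open 0.203 grip 30.0 tilt [-0.0021 -0.0003]
shift/0.3 [ 0.0039 -0.0035 -0.0002] turnz/45 0.0002954429403404093
```

>>> {"op": "step_arm", "data": {"steps": [[0,0,0,0,0,0,0.1],[0,0,0,0,0,0,0.1],[0,0,0,0,0,0,0.1],[0,0,0,0,0,0,0.1],[0,0,0,0,0,0,0.1],[0,0,0,0,0,0,0.1],[0,0,0,0,0,0,0.1],[0,0,0,0,0,0,0.1]]}}

```text
time_s: 9.45
position: [0.6278, 0.0954, 0.1321]
tcp_rot: [[-0.964, 0.266, 0.0], [0.266, 0.964, 0.0], [-0.0, 0.0, -1.0]]
force: [0.2, 0.1, -0.3]
opening: 0.451
grasp_force: 0.0
```

```bash
python3 go.py 0.6254 0.0944 0.132 -15.45; python3 gap.py s5
```

```text
t 9.45 p [0.6278 0.0954 0.1321] toteyaw -15.44 F [ 0.2323  0.1009 -0.3475] open 0.451 grip 0.0 tilt [0.0004 0.0002]
shift/0.3 [ 0.0067 -0.0054  0.0003] turnz/45 0.00014890015378771833
end edge x(mm) at y [(-4, np.float64(-0.5)), (-8, np.float64(0.0)), (-15, np.float64(-0.25)), (-20, np.float64(-0.25)), (-90, np.float64(0.5)), (-95, np.float64(-0.5)), (-100, np.float64(0.0)), (-105, np.float64(-1.25))]
side edge y(mm) at x [(-8, np.float64(-0.5)), (-20, np.float64(-0.5)), (-40, np.float64(-0.25)), (-60, np.float64(0.0)), (-80, np.float64(0.0)), (-100, np.float64(-0.25)), (-120, np.float64(0.0)), (-140, np.float64(0.0)), (-160, np.float64(-0.5)), (-172, np.float64(-0.25))]
```

View pics/s5.png

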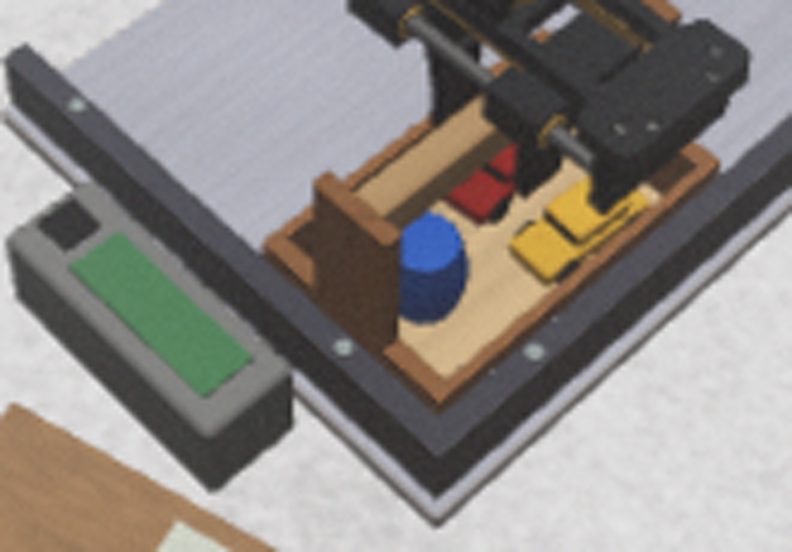

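The tote sits flush on both stops: rim corner at (440,403), edges within about 0.5 mm of the fitted stop lines, even wall strips, and all three toys inside. The gripper touches nothing (F ≈ 0). Letting it rest 1.7 s more.

>>> {"op": "step_arm", "data": {"steps": [[0,-0.002,0,0,0,0,0.1],[0,-0.002,0,0,0,0,0.1],[0,-0.002,0,0,0,0,0.1],[0,-0.002,0,0,0,0,0.1],[0,-0.002,0,0,0,0,0.1],[0,-0.002,0,0,0,0,0.1],[0,-0.002,0,0,0,0,0.1],[0,-0.002,0,0,0,0,0.1]]}}

```text
time_s: 10.17
position: [0.6274, 0.0947, 0.132]
tcp_rot: [[-0.964, 0.266, -0.0], [0.266, 0.964, -0.0], [0.0, -0.0, -1.0]]
force: [-0.2, 0.1, 0.6]
opening: 0.453
grasp_force: 0.0
```

>>> {"op": "step_arm", "data": {"steps": [[0,0,0,0,0,0,0.1],[0,0,0,0,0,0,0.1],[0,0,0,0,0,0,0.1],[0,0,0,0,0,0,0.1],[0,0,0,0,0,0,0.1],[0,0,0,0,0,0,0.1],[0,0,0,0,0,0,0.1],[0,0,0,0,0,0,0.1]]}}

```text
time_s: 10.83
position: [0.6274, 0.0947, 0.132]
tcp_rot: [[-0.964, 0.266, -0.0], [0.266, 0.964, -0.0], [0.0, -0.0, -1.0]]
force: [0.3, 0.0, 0.8]
opening: 0.451
grasp_force: 0.0
```

>>> {"op": "step_arm", "data": {"steps": [[0,0,0,0,0,0,0.1],[0,0,0,0,0,0,0.1],[0,0,0,0,0,0,0.1],[0,0,0,0,0,0,0.1],[0,0,0,0,0,0,1],[0,0,0,0,0,0,1],[0,0,0,0,0,0,1],[0,0,0,0,0,0,1]]}}

```text
time_s: 11.5
position: [0.6275, 0.0947, 0.1321]
tcp_rot: [[-0.964, 0.266, 0.0], [0.266, 0.964, 0.0], [-0.0, 0.0, -1.0]]
force: [-1.2, 0.1, -0.1]
opening: 0.233
grasp_force: 0.0
```

>>> {"op": "step_arm", "data": {"steps": [[0,0,0,0,0,0,1],[0,0,0,0,0,0,1],[0,0,0,0,0,0,1],[0,0,0,0,0,0,1],[0,0,0,0,0,0,1]]}}

```text
time_s: 11.92
position: [0.6275, 0.0948, 0.132]
tcp_rot: [[-0.964, 0.266, 0.0], [0.266, 0.964, 0.0], [-0.0, 0.0, -1.0]]
force: [0.9, 0.9, -0.2]
opening: 0.208
grasp_force: 30.0
```

```bash
python3 go.py 0.6268 0.0951 0.132 -15.45; python3 gap.py s6
```

```text
t 11.92 p [0.6275 0.0948 0.132 ] toteyaw -15.45 F [ 0.919   0.9008 -0.2384] open 0.208 grip 30.0 tilt [0.0001 0.0001]
shift/0.3 [0.0025 0.0003 0.0002] turnz/45 6.191031352105685e-05
end edge x(mm) at y [(-4, np.float64(-0.5)), (-8, np.float64(0.0)), (-15, np.float64(-0.25)), (-20, np.float64(-0.25)), (-90, np.float64(0.5)), (-95, np.float64(-0.75)), (-100, np.float64(0.0)), (-105, np.float64(-1.25))]
side edge y(mm) at x [(-8, np.float64(-0.5)), (-20, np.float64(-0.5)), (-40, np.float64(-0.25)), (-60, np.float64(0.0)), (-80, np.float64(0.0)), (-100, np.float64(-0.25)), (-120, np.float64(0.0)), (-140, np.float64(0.0)), (-160, np.float64(-0.5)), (-172, np.float64(-0.25))]
```

It rested free for more than 2.5 s and has been regripped without shifting. Lifting straight up 15 cm, gently.

>>> {"op": "step_arm", "data": {"steps": [[0,0,-0.01,0,0,0,1],[0,0,-0.03,0,0,0,1],[0,0,-0.06,0,0,0,1],[0,0,-0.09,0,0,0,1],[0,0,-0.12,0,0,0,1],[0,0,-0.15,0,0,0,1],[0,0,-0.18,0,0,0,1],[0,0,-0.21,0,0,0,1]]}}

```text
time_s: 12.63
position: [0.6275, 0.0947, 0.1963]
tcp_rot: [[-0.964, 0.266, 0.001], [0.266, 0.964, -0.0], [-0.001, 0.0, -1.0]]
force: [0.9, 0.4, -5.1]
opening: 0.2
grasp_force: 30.0
```

>>> {"op": "step_arm", "data": {"steps": [[0,0,-0.03,0,0,0,1],[0,0,-0.07,0,0,0,1],[0,0,-0.11,0,0,0,1],[0,0,-0.15,0,0,0,1],[0,0,-0.19,0,0,0,1],[0,0,-0.23,0,0,0,1],[0,0,-0.26,0,0,0,1],[0,0,-0.28,0,0,0,1]]}}

```text
time_s: 13.3
position: [0.6279, 0.0947, 0.2809]
tcp_rot: [[-0.964, 0.266, 0.002], [0.266, 0.964, -0.0], [-0.002, 0.001, -1.0]]
force: [-0.3, -0.7, -4.5]
opening: 0.199
grasp_force: 30.0
```

>>> {"op": "step_arm", "data": {"steps": [[0,0,-0.01,0,0,0,1],[0,0,-0.015,0,0,0,1],[0,0,-0.015,0,0,0,1],[0,0,-0.015,0,0,0,1],[0,0,-0.015,0,0,0,1],[0,0,-0.015,0,0,0,1],[0,0,-0.015,0,0,0,1],[0,0,-0.015,0,0,0,1]]}}

```text
time_s: 13.97
position: [0.6274, 0.0947, 0.2832]
tcp_rot: [[-0.964, 0.266, -0.001], [0.266, 0.964, 0.0], [0.001, -0.0, -1.0]]
force: [0.1, -0.5, -4.8]
opening: 0.208
grasp_force: 30.0
```

```bash
python3 go.py 0.6275 0.0948 0.282 -15.45
python3 - <<'E'
from rig import *
import cv2
a=capture("top")["image"][:,:,::-1]; b=capture("scene")["image"][:,:,::-1][150:360,230:450]
cv2.imwrite("pics/end.png",cv2.resize(b,(628,600),interpolation=cv2.INTER_CUBIC)); cv2.imwrite("pics/endtop.png",a)
E
```

```text
t 13.97 p [0.6274 0.0947 0.2832] toteyaw -15.44 F [ 0.074  -0.5145 -4.8072] open 0.208 grip 30.0 tilt [-0.0006  0.    ]
shift/0.3 [-0.0003  0.0003  0.004 ] turnz/45 0.00014601084668406373
```

View pics/end.png

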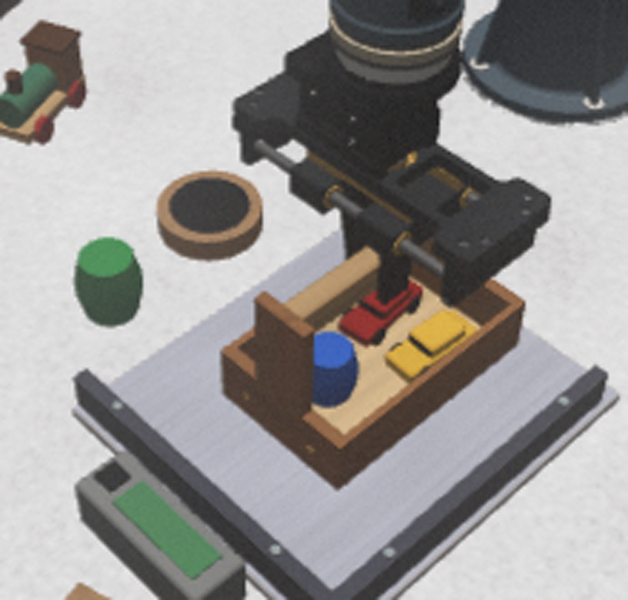

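The tote is lifted with all three toys inside: barrel (333,370), red car (385,310), yellow car (428,343). Its rim corners are at about (343,442), (223,352) and (523,304). I'll check that it is level, holding a moment longer first.

>>> {"op": "step_arm", "data": {"steps": [[0,0,0,0,0,0,1],[0,0,0,0,0,0,1],[0,0,0,0,0,0,1],[0,0,0,0,0,0,1],[0,0,0,0,0,0,1],[0,0,0,0,0,0,1],[0,0,0,0,0,0,1],[0,0,0,0,0,0,1]]}}

```text
time_s: 14.73
position: [0.6274, 0.0947, 0.2835]
tcp_rot: [[-0.964, 0.266, -0.0], [0.266, 0.964, 0.0], [0.0, -0.0, -1.0]]
force: [0.5, -0.1, -4.2]
opening: 0.202
grasp_force: 30.0
```

```bash
python3 go.py
python3 - <<'E'
from h import *
from rig import *
c=capture("scene"); s=Cam(c); T=np.linalg.inv(s.T); k=628/220
for n,x,y,m in(("FL",0,0,(343,442)),("FR",0,-.11,(223,352)),("NL",-.18,0,(523,304))):
    q=T@np.array([*(K+X*x+Y*y),.065+.1512,1]); u=s.c+s.f*q[:2]/q[2]; print(n,(u-[230,150]+.5)*k-.5,m)
b=c["image"][:,:,::-1][150:360,230:450]; e=cv2.resize(b,(628,600),interpolation=cv2.INTER_CUBIC)
print("mean change since last picture",cv2.absdiff(e,cv2.imread("pics/end.png"))[220:480,220:530].mean())
E
```

```text
t 14.73 p [0.6274 0.0947 0.2835] toteyaw -15.44 F [ 0.4678 -0.1252 -4.1904] open 0.202 grip 30.0 tilt [-0.0001  0.    ]
FL [339.74058498 448.38363414] (343, 442)
FR [219.74572897 349.57462937] (223, 352)
NL [526.97475883 300.6827009 ] (523, 304)
mean change since last picture 2.0468693134822167
```

```bash
sed -e 's/,\.065)/,Z)/g' -e 's/^im=/Z=.2162\nim=/' gap.py > gapup.py; python3 gapup.py s7
```

```text
end edge x(mm) at y [(-4, np.float64(0.25)), (-8, np.float64(-0.25)), (-15, np.float64(0.5)), (-20, np.float64(0.0)), (-90, np.float64(0.0)), (-95, np.float64(-0.25)), (-100, np.float64(-0.25)), (-105, np.float64(0.75))]
side edge y(mm) at x [(-8, np.float64(-0.25)), (-20, np.float64(-1.0)), (-40, np.float64(-0.75)), (-60, np.float64(-0.75)), (-80, np.float64(-8.5)), (-100, np.float64(0.0)), (-120, np.float64(-0.5)), (-140, np.float64(0.0)), (-160, np.float64(-0.5)), (-172, np.float64(-0.25))]
```

The rim edges match a level tote straight above the corner to within about 1 mm, and it is holding still. Handing in.

```bash
python3 -c "from rig import *; print(hand_in())"
```

```text
the job is handed in; nothing more can be done
None
```

The tote was slid flush into the corner, rested there ungripped for over 2 s, then lifted straight up about 15 cm; it was handed in held level and still, with all three toys in it.

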